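# Find and release the latched key on the art-room power unit

### The arm

A 6-joint arm with a two-finger parallel gripper is mounted at the origin on the work surface. World frame = base frame: x ahead of the robot, y to its left, z up, the work surface at z = 0. Lengths are in m, angles in rad, forces in N, time in s.
With the tool pointing down it reaches from about 0.325 to 0.9 m from the base axis. Payload 3.5 kg.
Tool frame: the origin (TCP) lies midway between the tips of the shut fingers; the grasp point (between the pads) lies 19 mm behind it (arm.hold_point_z is the distance from the TCP to the grasp point, in m); z points along the fingers, y is the line along which they close (so a half turn about z gives the same grasp; the last joint's range is limited). The gripper opens to 85 mm and grips with 20 to 120 N. Pads are 22 mm wide; open, the fingers measure 114 mm over their backs; the gripper's body (76 mm by 85 mm) begins 54 mm behind the grasp point. The pads swing forward as they close: fully open they stand 13 mm farther back than shut.
Start: joints at [-1.254, 0.276, -0.026, 1.268, 0, 1.467], TCP at [0.255, -0.571, 0.231] pointing down, gripper open.
Joint ranges: [-3.12, 3.12], [-0.85, 1.88], [-1.08, 1.24], [-1.95, 2.15], [-1.57, 1.53], [-3.14, 3.14]. Speed limits (rad/s): [2.57, 2.57, 3.14, 3.14, 3.14, 3.14].

### API

Orientations are given as a rotation vector (axis times angle).
In Python, from rig import arm, imaging gives the robot as it stands. The module is installed in compiled form; this text tells all that it offers. Calls block until the motion is done:
- arm.move_to(position, orientation): joint-space move of the TCP to a pose.
- arm.line_to(position, frame=None, velocity=0.15, threshold=None): straight line of the TCP; frame=None keeps the orientation; velocity is the mean speed in m/s. With threshold (N) it stops when the force on the tool has changed by that much, and returns True; else False.
- arm.move_j(angles): joint-space move.
- arm.move_gripper(opening): finger opening in m; the grip force is fixed at half the most; returns when the fingers have stopped.
- arm.wait(seconds).
- arm.inverse_kinematics(position, orientation): joint angles nearest the present ones, or None.
- arm.state(): the state.
- imaging.snapshot(name): name is "side" or "top"; returns a dict with "pixels" (384x512x3 uint8, red, green, blue), "z_map" (384x512 float32, m along the optical axis (not along the pixel's ray), 0 where there is no reading), "mtx" (3x3 intrinsics, pixels), "extrinsics" (4x4, takes a point from camera to world coordinates). Camera axes: x right, y down, z forward; pixel columns grow to the right and rows downward; lengths in m; the calibration is good to about 2 mm. A picture is of the moment at which its call begins.
A pose or a line that the arm cannot do raises arm.IKError and nothing moves.
- arm.sign_off(): hands the job in; it is judged then, once.
The state is a dict: "time_s": time; "joints": joint angles; "qd": joint speeds; "joint_torque": joint torques, N m; "position": TCP position; "orientation": TCP orientation; "ft_force": force on the tool from outside, world axes, zero at the start; "wrist_torque": the same for the moment, N m; "opening": finger opening in m; "grip_force": force on a finger pad.
Only numpy, scipy, OpenCV 4.12 (cv2) and the standard library are available. Lean on these libraries where they do the work, as an engineer would, in place of code of your own. Each camera call takes 0.05 s, during which the arm holds its last target. There are 200 camera calls.

### The job

One of the four identical keys on the white desk power unit has been left latched down after the art class. With the fingertips tap all four keys lightly, in order from the robot's left to its right, without pushing any raised key down or releasing the latched one yet; then press the latched key fully to release it, so that all four stand raised, and back off. Pick nothing up, and leave the jar, cup and eraser where they are.

Things in the scene. Friction and masses are not known exactly. Their poses are not given: they have to be found in the camera images.
- unit: the white desk power unit, a plain box fixed to the desk, 130 x 280 x 50 mm (x, y, z); origin at the centre of its underside, on the desk. Its x axis points away from the robot and its y axis to the left along the row of keys (turned by up to 0.35 rad). Four grey square keys stand in a row along the half of its top nearer the robot, at 62 mm spacing, centred 28 mm from the middle of the box towards the robot; four round flat outlets lie behind them
- key1_cap: the cap of the first (leftmost, +y end) key, all four alike: grey, 38 x 36 mm, flat top; origin at the centre of its top face, z up. In the unit's frame it lies at x = -28 mm, y = 93 mm; its top is 62 mm above the desk (12 mm above the box) when raised and 57 mm when latched down; it moves straight down when pressed
- key2_cap: the cap of the second key, all four alike: grey, 38 x 36 mm, flat top; origin at the centre of its top face, z up. In the unit's frame it lies at x = -28 mm, y = 31 mm; its top is 62 mm above the desk (12 mm above the box) when raised and 57 mm when latched down; it moves straight down when pressed
- key3_cap: the cap of the third key, all four alike: grey, 38 x 36 mm, flat top; origin at the centre of its top face, z up. In the unit's frame it lies at x = -28 mm, y = -31 mm; its top is 62 mm above the desk (12 mm above the box) when raised and 57 mm when latched down; it moves straight down when pressed
- key4_cap: the cap of the fourth (rightmost, -y end) key, all four alike: grey, 38 x 36 mm, flat top; origin at the centre of its top face, z up. In the unit's frame it lies at x = -28 mm, y = -93 mm; its top is 62 mm above the desk (12 mm above the box) when raised and 57 mm when latched down; it moves straight down when pressed
- key1 (a joint): how far the first (leftmost, +y end) key is down, in m: 0 raised, 0.005 latched, 0.009 bottom of its travel. A raised key is sprung: it starts to give at about 2.5 N, and needs 0.7 N more for each mm (about 5.3 N at 4 mm). The latched key does not give below about 6 N; pressed 2.5 to 3 mm further than its latched height (about 8 N) its catch lets go, and it springs up when the finger lifts and stays up. Which of the four is latched differs each time
- key2 (a joint): how far the second key is down, in m: 0 raised, 0.005 latched, 0.009 bottom of its travel. A raised key is sprung: it starts to give at about 2.5 N, and needs 0.7 N more for each mm (about 5.3 N at 4 mm). The latched key does not give below about 6 N; pressed 2.5 to 3 mm further than its latched height (about 8 N) its catch lets go, and it springs up when the finger lifts and stays up. Which of the four is latched differs each time
- key3 (a joint): how far the third key is down, in m: 0 raised, 0.005 latched, 0.009 bottom of its travel. A raised key is sprung: it starts to give at about 2.5 N, and needs 0.7 N more for each mm (about 5.3 N at 4 mm). The latched key does not give below about 6 N; pressed 2.5 to 3 mm further than its latched height (about 8 N) its catch lets go, and it springs up when the finger lifts and stays up. Which of the four is latched differs each time
- key4 (a joint): how far the fourth (rightmost, -y end) key is down, in m: 0 raised, 0.005 latched, 0.009 bottom of its travel. A raised key is sprung: it starts to give at about 2.5 N, and needs 0.7 N more for each mm (about 5.3 N at 4 mm). The latched key does not give below about 6 N; pressed 2.5 to 3 mm further than its latched height (about 8 N) its catch lets go, and it springs up when the finger lifts and stays up. Which of the four is latched differs each time
- paint_jar: closed paint jar, 52 mm across, 62 mm tall, loose, left of the unit; origin at the centre of its underside. Leave alone
- water_cup: open white cup, 80 mm across, 85 mm tall, loose, right of the unit; origin at the centre of its underside. Leave alone
- eraser: white eraser, 55 x 24 x 13 mm, loose, between the unit and the robot; origin at the centre of its underside. Leave alone

How it is judged:
By the outcome, as a careful person would: the job done as asked, in the order asked, and still so for the second after the job is handed in, with the robot touching nothing.
It also fails if it takes over 54 s, if anything falls off the work surface, if the arm or the gripper's body presses on something with over 40 N, if the wrist force passes 120 N, or if a joint passes its speed limit or range.

## Working session

There is one attempt and no reset: what is moved stays moved. The work goes in short steps, each a Python script; the robot and the scene stay as the last script left them, time stands still between calls to the robot, and variables do not carry over. Pictures are saved under pics/ and viewed, at most 10 in all, crops included, and the job is handed in when it is done.

```bash
mkdir -p pics; python3 - <<'E'
from rig import arm, imaging
import cv2,numpy as np
for n in ("top","side"):
    s=imaging.snapshot(n); cv2.imwrite(f"pics/{n}0.png",s["pixels"][:,:,::-1]); np.savez(f"{n}0.npz",**s)
    print(n,s["extrinsics"].round(3).tolist(),s["mtx"].round(1).tolist())
st=arm.state(); print(st["orientation"],st["ft_force"],st["opening"],st["time_s"])
E
```

```text
top [[-0.018, -0.994, 0.108, 0.45], [-1.0, 0.02, 0.024, 0.018], [-0.026, -0.107, -0.994, 0.925], [0.0, 0.0, 0.0, 1.0]] [[411.6, 0.0, 253.3], [0.0, 411.6, 191.4], [0.0, 0.0, 1.0]]
side [[0.907, -0.29, 0.305, 0.316], [-0.42, -0.643, 0.64, -0.519], [0.011, -0.709, -0.705, 0.661], [0.0, 0.0, 0.0, 1.0]] [[416.0, 0.0, 252.7], [0.0, 416.0, 194.7], [0.0, 0.0, 1.0]]
[-3.07065658e+00 -6.54201052e-01  3.36346859e-04] [-0.14994347  0.00966468  0.28180765] 0.08517627076587256 0.1
```

View pics/top0.png

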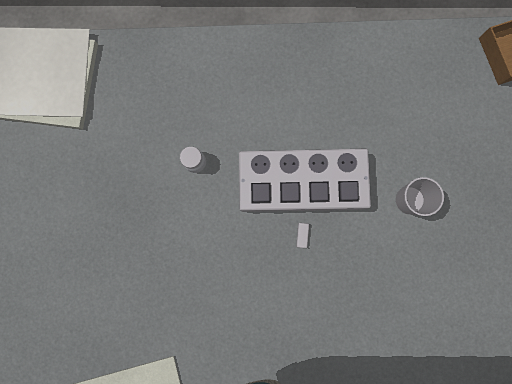

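View pics/side0.png

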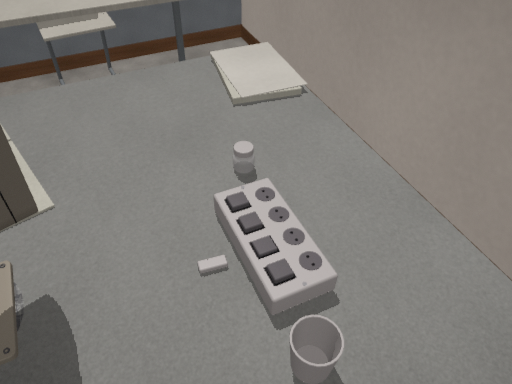

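The top view shows four dark keys at about (261,192), (290,192), (319,191) and (348,190), with the jar at (191,158), the cup at (424,197) and the eraser at (303,235). The side view agrees. Next I'll measure the keys and the box top.

```bash
cat > vis.py <<'E'
import cv2,numpy as np
def cloud(s):
    v,u=np.mgrid[:384,:512]; z=s["z_map"]; K=s["mtx"]
    p=np.stack([(u-K[0,2])/K[0,0]*z,(v-K[1,2])/K[1,1]*z,z],-1)
    return p@s["extrinsics"][:3,:3].T+s["extrinsics"][:3,3]
def keys(s,guess,half=13,thr=80):
    P=cloud(s); g=cv2.cvtColor(s["pixels"],cv2.COLOR_RGB2GRAY); out=[]
    for u,v in guess:
        m=np.zeros(g.shape,np.uint8); m[v-half:v+half+1,u-half:u+half+1]=1
        m=((g<thr)&(m>0)).astype(np.uint8)
        e=cv2.erode(m,np.ones((5,5)))>0
        q=P[e&(s["z_map"]>0)]
        out.append([*np.median(q,0),q[:,2].std(),e.sum()])
    return np.array(out)
E
python3 - <<'E'
from vis import *
for n,g in (("top",[(261,192),(290,192),(319,191),(348,190)]),("side",[(238,201),(250,223),(264,246),(281,271)])):
    s=dict(np.load(n+"0.npz")); k=keys(s,g); print(n,k.round(4).tolist())
    a=np.polyfit(k[:,1],k[:,0],1); print("yaw",-np.arctan(a[0]),"mid",k[:,:2].mean(0),"span",np.linalg.norm(k[3,:2]-k[0,:2]))
    P=cloud(s); m=(P[...,2]>.042)&(P[...,2]<.07)&(np.hypot(P[...,0]-k[:,0].mean()-.028,P[...,1]-k[:,1].mean())<.16)&(s["z_map"]>0)
    r=cv2.minAreaRect(P[m][:,:2].astype(np.float32)); print(r, np.median(P[m][:,2]))
E
```

```text
top [[nan, nan, nan, nan, 0.0], [nan, nan, nan, nan, 0.0], [nan, nan, nan, nan, 0.0], [nan, nan, nan, nan, 0.0]]
 ** On entry to DLASCL parameter number  4 had an illegal value
 ** On entry to DLASCL parameter number  4 had an illegal value
 ** On entry to DLASCL parameter number  4 had an illegal value
 ** On entry to DLASCL parameter number  4 had an illegal value
 ** On entry to DLASCL parameter number  5 had an illegal value
 ** On entry to DLASCL parameter number  4 had an illegal value
  return _methods._mean(a, axis=axis, dtype=dtype,
  ret = um.true_divide(
  ret = _var(a, axis=axis, dtype=dtype, out=out, ddof=ddof,
  arrmean = um.true_divide(arrmean, div, out=arrmean,
  ret = ret.dtype.type(ret / rcount)
Traceback (most recent call last):
numpy.linalg.LinAlgError: SVD did not converge in Linear Least Squares
```

```bash
python3 - <<'E'
from vis import *
s=dict(np.load("top0.npz")); g=cv2.cvtColor(s["pixels"],cv2.COLOR_RGB2GRAY)
print(g[178:206:2,246:278:2]); print(s["z_map"][178:206:4,246:278:4].round(3))
s=dict(np.load("side0.npz")); g=cv2.cvtColor(s["pixels"],cv2.COLOR_RGB2GRAY)
print(g[190:214:2,224:254:2]); print(s["z_map"][190:214:4,224:254:4].round(3))
E
```

```text
[[175 175 175 176 175 175 174 175 174 175 174 175 176 175 175 174]
 [176 175 175 175 176 175 174 175 176 177 175 177 176 175 175 175]
 [175 175 181 188 189 188 188 184 142 142 141 142 142 176 175 174]
 [175 176 180  44  94  93  88  88  90  90  93  82  92 181 173 175]
 [176 176 181  50  99  95  97  98  96  96  96  90  49 186 175 175]
 [176 176 180  50  99  97  96  97  96  96  95  88  50 185 175 174]
 [175 175 179  45  98  96  97  96  97  95  96  91  50 187 174 176]
 [175 175 179  42  99  97  98  96  95  95  96  91  48 185 173 174]
 [175 177 180  41  99  98  97  95  96  96  95  92  48 186 175 175]
 [176 177 180  40  99  97  97  97  96  95  95  91  49 188 175 175]
 [176 175 180  42 100  98  97  97  96  96  95  95  41 188 174 175]
 [175 176 180  41  96  93  90  90  87  88  86  85  40 186 175 175]
 [177 177 178  32  40  40  41  47  45  45  46  46  64 181 175 175]
 [177 177 179 187 188 188 188 185 183 184 185 184 181 175 175 175]]
[[0.887 0.886 0.885 0.881 0.884 0.883 0.884 0.883]
 [0.884 0.883 0.887 0.886 0.884 0.885 0.882 0.88 ]
 [0.884 0.881 0.872 0.871 0.871 0.872 0.882 0.883]
 [0.883 
[... 560 characters left out ...]
3 145 181 181]
 [183  53  49  95 106 105 106 106 104 103 104  91  75 176 181]
 [183 121  37  68 107 107 107 104  91  78  63  58  54 131 181]
 [183 182  84  48  87  90  76  62  57  54  55  46  31  25 175]
 [183 182 174  28  55  58  56  54  48  34  19  82 162 180 181]
 [181 184 183 122  45  43  31  37 102 162 171 182 181 182 182]
 [165 182 184 174  60 103 162 171 182 182 182 181 182 156 135]]
[[0.945 0.871 0.872 0.874 0.872 0.874 0.875 0.875]
 [0.861 0.863 0.849 0.85  0.848 0.851 0.866 0.867]
 [0.855 0.841 0.839 0.839 0.839 0.838 0.857 0.857]
 [0.846 0.839 0.83  0.831 0.831 0.833 0.835 0.849]
 [0.841 0.839 0.824 0.827 0.832 0.836 0.839 0.841]
 [0.835 0.833 0.831 0.832 0.831 0.834 0.833 0.834]]
```

Key tops read about 95–105 grey, so I'll use a band of 80–125.

```bash
sed -i 's/(g<thr)&(m>0)/(g>thr)\&(g<125)\&(m>0)/; s/np.ones((5,5))/np.ones((3,3))/' vis.py
python3 - <<'E'
from vis import *
for n,g in (("top",[(261,192),(290,192),(319,191),(348,190)]),("side",[(238,201),(250,223),(264,246),(281,271)])):
    s=dict(np.load(n+"0.npz")); k=keys(s,g); print(n,k.round(4).tolist())
    a=np.polyfit(k[:,1],k[:,0],1); print("yaw",-np.arctan(a[0]),"mid",k[:,:2].mean(0),"span",np.linalg.norm(k[3,:2]-k[0,:2]))
    P=cloud(s); m=(P[...,2]>.042)&(P[...,2]<.07)&(np.hypot(P[...,0]-k[:,0].mean()-.028,P[...,1]-k[:,1].mean())<.16)&(s["z_map"]>0)
    r=cv2.minAreaRect(P[m][:,:2].astype(np.float32)); print(r, np.median(P[m][:,2]))
E
```

```text
top [[0.5421, 0.0231, 0.0608, 0.0015, 210.0], [0.5428, -0.0386, 0.0611, 0.0014, 201.0], [0.5424, -0.1002, 0.0562, 0.0015, 203.0], [0.5425, -0.1622, 0.061, 0.0017, 206.0]]
yaw 0.0011350637322445148 mid [ 0.54245235 -0.06948365] span 0.18535341154714755
((0.570038378238678, -0.07046917080879211), (0.28034693002700806, 0.13026052713394165), 89.91018676757812) 0.049359386060920496
side [[0.5402, 0.0245, 0.0637, 0.0009, 136.0], [0.5402, -0.0371, 0.0634, 0.001, 163.0], [0.5401, -0.099, 0.059, 0.001, 196.0], [0.54, -0.1605, 0.0635, 0.001, 236.0]]
yaw -0.0011769761479127503 mid [ 0.54014258 -0.06802577] span 0.18502945191004724
((0.568106472492218, -0.06703931093215942), (0.1301506757736206, 0.28153491020202637), 0.006847749464213848) 0.051896291237192416
```

Both cameras show key 3 about 5 mm lower, with the row at x≈0.541, yaw≈0 and key 1 at y≈0.024. I'll shut the fingers, go over key 1 and tap it.

```bash
cat > tap.py <<'E'
from rig import arm, imaging
import numpy as np
from scipy.spatial.transform import Rotation as R
X=0.541; Y=[0.0242,-0.0378,-0.0998,-0.1618]
ORI=[R.from_matrix(np.array([[0,s,0],[s,0,0],[0,0,-1.]])).as_rotvec() for s in (1,-1)]
def tap(i,top,thr=1.2,hover=0.085):
    arm.line_to([X,Y[i],hover],velocity=0.12)
    arm.line_to([X,Y[i],top+.004],velocity=0.06); arm.wait(.25)
    f0=arm.state()["ft_force"][2]
    hit=arm.line_to([X,Y[i],top-.0012],velocity=0.006,threshold=thr)
    s=arm.state(); print(i+1,hit,"z",round(s["position"][2],5),"dF",(s["ft_force"][2]-f0).round(2),"t",s["time_s"],flush=True)
    arm.line_to([X,Y[i],hover],velocity=0.08)
E
python3 - <<'E'
from tap import *
arm.move_gripper(0.0)
q=[arm.inverse_kinematics([X,Y[0],.15],o) for o in ORI]; print(q)
j=arm.state()["joints"]
b=min((k for k in (0,1) if q[k] is not None),key=lambda k:np.abs(np.array(q[k])-j).max()); print(b)
arm.move_to([X,Y[0],.15],ORI[b])
tap(0,.062)
s=arm.state(); print(s["time_s"],s["opening"],s["position"],s["ft_force"])
E
```

```text
[array([-0.07468579,  0.18717658, -0.31882573,  1.06479402,  0.        ,
        1.49611053]), array([-0.07468579,  0.18717658, -0.31882573,  1.06479402,  0.        ,
       -1.64548212])]
0
1 True z 0.06173 dF 2.63 t 5.3083
5.7583 -5.086327909125518e-05 [0.54123556 0.02417617 0.08538707] [-0.84340961 -0.06782682  0.03340254]
```

Key 1 was touched at the expected height. I'll lower the threshold a little for the other three.

```bash
python3 - <<'E'
from tap import *
for i,t in ((1,.062),(2,.057),(3,.062)): tap(i,t,thr=.8)
s=imaging.snapshot("side"); np.savez("side1.npz",**s)
E
python3 - <<'E'
from vis import *
s=dict(np.load("side1.npz")); cv2.imwrite("pics/side1.png",s["pixels"][:,:,::-1])
print(keys(s,[(238,201),(250,223),(264,246),(281,271)]).round(4).tolist())
E
```

```text
2 True z 0.06178 dF 1.95 t 7.8
3 True z 0.05712 dF 2.7 t 10.3583
4 True z 0.06176 dF 3.18 t 12.9083
[[0.5398, 0.0241, 0.0637, 0.001, 135.0], [0.5393, -0.0381, 0.0636, 0.0132, 159.0], [0.5247, -0.1123, 0.0607, 0.0572, 6.0], [0.5367, -0.1604, 0.0637, 0.0081, 150.0]]
```

View pics/side1.png

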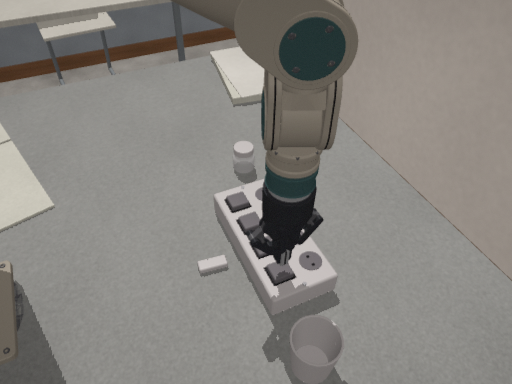

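The fingers are above key 4 at about (283,262), and keys 1, 2 and 4 still measure raised. The gripper hides key 3, near (262,248). Next I'll press key 3 fully and back off.

```bash
python3 - <<'E'
from tap import *
arm.line_to([X,Y[2],.085],velocity=0.12)
arm.line_to([X,Y[2],.060],velocity=0.06)
hit=arm.line_to([X,Y[2],.0530],velocity=0.008,threshold=25)
arm.wait(.2); s=arm.state(); print(hit,s["position"][2],s["ft_force"][2])
arm.line_to([X,Y[2],.10],velocity=0.06)
arm.line_to([X,Y[2],.20],velocity=0.15)
arm.move_j([-1.254, 0.276, -0.026, 1.268, 0, 1.467])
for n in ("top","side"): np.savez(n+"2.npz",**imaging.snapshot(n))
print(arm.state()["time_s"])
E
python3 - <<'E'
from vis import *
for n,g in (("top",[(261,192),(290,192),(319,191),(348,190)]),("side",[(238,201),(250,223),(264,246),(281,271)])):
    s=dict(np.load(n+"2.npz")); print(keys(s,g)[:,2].round(4))
cv2.imwrite("pics/side2.png",s["pixels"][:,:,::-1])
E
```

```text
False 0.05438447225599603 8.117603384269904
19.7083
[0.0612 0.0611 0.0611 0.0609]
[0.0635 0.0637 0.0635 0.0636]
```

View pics/side2.png

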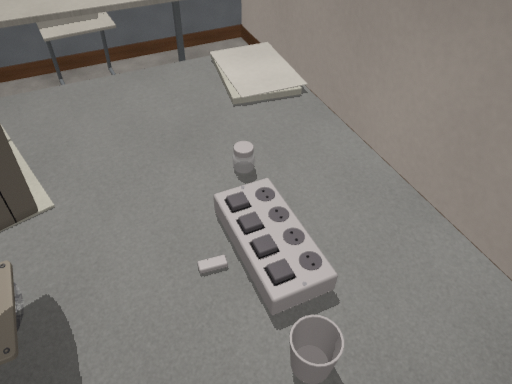

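All four keys now measure at the same raised height. The jar (244,157), eraser (212,265) and cup (316,350) are where they were.

```bash
python3 -c "
from rig import arm
print(arm.sign_off())"
```

```text
the job is handed in; nothing more can be done
None
```

I tapped all four keys from left to right, then pressed key 3 (the latched one) until it released; both cameras show all four raised and nothing else moved, and I handed the job in at about 20 s. The taps were slightly firm: the force read up to 3.2 N just after stopping, so the raised keys may have dipped about 0.2–0.3 mm.

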